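# Make room in the row: release and slide back a ratchet stop on the bathroom cart

## Robot

A 6-joint arm with a two-finger parallel gripper is mounted at the origin on the work surface. World frame = base frame: x ahead of the robot, y to its left, z up, the work surface at z = 0. Lengths are in m, angles in rad, forces in N, time in s.
With the tool pointing down it reaches from about 0.4 to 0.825 m from the base axis. Payload 7 kg.
Tool frame: the origin (TCP) lies midway between the tips of the shut fingers; the grasp point (between the pads) lies 19 mm behind it; z points along the fingers, y is the line along which they close (so a half turn about z gives the same grasp; the last joint's range is limited). The gripper opens to 88 mm and grips with 3 to 60 N. Pads are 19 mm wide; open, the fingers measure 130 mm over their backs; the gripper's body (78 mm by 193 mm) begins 47 mm behind the grasp point.
Start: joints at [-1.02, 0.359, 0.012, 0, -1.224, -0.288], TCP at [0.175, -0.652, 0.194] pointing down, gripper open.
Joint ranges: [-3.07, 3.07], [-1.43, 2.12], [-1.02, 1.25], [-3.03, 1.67], [-3.05, -0], [-3.03, 3.03]. Speed limits (rad/s): [2.39, 2.39, 3.01, 3.14, 3.14, 3.14].

## Interface

Orientations are given as a unit quaternion [x, y, z, w].
In Python, from cell import r gives the robot as it stands.
- The arm moves only by the shell command python3 -m inch 'ROWS'. ROWS is JSON, a list of rows, each an object of numbers: "fingers": the finger opening in mm, from 0 to 87.6; "dx", "dy", "dz": the shift along the tool's x, y, z in mm; "roll": the turn about the tool's z in rad. A call has 1 to 12 rows; each row shifts and turns the commanded pose from where the row before left it, along the tool's axes as they then stand; what a row does not reach is not made up. A row lasts 1/10 s, in which the tool goes at most 50 mm and 8.59 degrees, less where a joint would pass 70% of its speed; a pose out of reach is approached as far as the arm can. A call with a gripper value outside its range is refused whole. The fingers move at their own pace and stop on an object; the grip force is fixed at half the most. Time passes only in rows, so rows that do not move let the fingers close. It gives the time, the measured TCP pose, the force, the opening and the grip force at its end, in the units of the state.
- r.get_obs(): the state, without advancing time (a new reading comes with each control period).
- r.snapshot(name): name is "scene" or "top"; returns a dict with "img" (480x640x3 uint8, red, green, blue), "mtx" (3x3 intrinsics, pixels), "eye" and "orientation" of the camera in the world. Camera axes: x right, y down, z forward; pixel columns grow to the right and rows downward; lengths in m; the calibration is good to about 2 mm. A picture is of the moment at which its call begins. There is no depth.
- r.hand_in(): hands the job in; it is judged then, once.
Trained networks look in the newest picture that a camera, given by its name, has taken for a name from the list of things; names that differ only in an ending like _2 or _b are one class to them, and where a whole thing is asked for, a point or a joint stands for the part that bears it (a point fixed in the world has none). Each returns a list of dicts, best first, with "score" (0 to 1); they miss things now and then, are a little off and sometimes report something else, mostly with a low value. They report only what shows in the picture. A call takes as long as a camera call. They do not tell look-alikes from the thing itself.
- r.cut_out(camera, label): "pixels" (480x640 bool, what is visible of it) and "at" ([row, column] in pixels, amid what is visible of it).
- r.tip_of(camera, label): "at" ([row, column] in pixels: a listed point, or the origin of a listed thing).
The state is a dict: "clock": time; "joints": joint angles; "qvel": joint speeds; "joint_torque": joint torques, N m; "eef_pos": TCP position; "orientation": TCP orientation; "ft_force": force on the tool from outside, world axes, zero at the start; "torque": the same for the moment, N m; "gripper_width": finger opening in m; "grasp_force": force on a finger pad.
Only numpy, scipy, OpenCV 4.12 (cv2) and the standard library are available. Lean on these libraries where they do the work, as an engineer would, in place of code of your own. Each camera call takes 0.05 s, during which the arm holds its last target. There are 200 camera calls.

## Task

The grey pill box belongs in the row on the cart's top tier, beside the glass jar. With the fingertips, press down the red release pad of the sliding stop and, keeping it down, push the stop all the way back along its bar; then push the pill box in beside the jar until it meets the bar, and push the stop forward again until it holds the box snugly against the jar. Grip and lift nothing and do not force the stop; the jar stays where it is against the fixed jaw and the other things are left alone.

Things in the scene. Friction and masses are not known exactly. Their poses are not given: they have to be found in the camera images.
- cart: Slim rolling cart of white steel, standing still. Origin: middle of the top tier's floor, on which things stand (level with the robot's work surface). Axes: x away from the robot, y to its left (towards the toilet cistern), z up, when unturned. The tier is 300 (x) by 560 mm (y) inside, rim 28 mm high; a push handle 80 mm high stands beyond its +y end.
- bar_front (a point): Point on the front face of the steel ratchet bar (the face towards the robot, cart -x). The bar lies parallel to cart y along the far side, 12 mm thick, front face at cart x = +90 mm, 20 to 32 mm above the floor, from y = -92 (bracket 44 mm high) to +205 mm (fixed jaw). It is the back fence of the row. This point: y = +58 mm, height 26 mm.
- fixed_jaw_face (a point): Point on the face (looking to cart -y) of the fixed jaw, an upright aluminium plate at the +y end of the bar: cart y = +205 mm, x from +4 to +114 mm, 58 mm high. This point: 40 mm in front of the bar's front face, 31 mm above the floor.
- stop (a joint): Sliding stop on the bar, m: clear opening between the fixed jaw's face and the stop's face, 0.050 to 0.230 (fully back); grows as the stop goes back, to cart -y. The ratchet (7 mm pitch) lets it be pushed forward (+y, 2 to 5 N) at any time, but blocks it going back unless the release pad is held down; then about 2 N slides it. Left alone it may settle back up to 7 mm to a tooth.
- jaw_face (a point): Point on the rubber-faced front (looking to cart +y) of the stop's jaw, 31 mm above the floor, 40 mm in front of the bar's front face. The jaw is an aluminium plate 6 mm thick, reaching 80 mm forward of the bar's front face, 4 to 58 mm above the floor. Behind it (-y), over the bar (centred at cart x = 96 mm), is the black housing, 42 mm wide in x, 58 mm high, ending 62 mm behind the jaw's face.
- pad_top (a point): Centre of the top of the red spring release pad on the housing, over the bar, 30 mm behind the jaw's face: 34 mm (x) by 38 mm (y), 65 to 69 mm above the floor when up. It goes straight down 8 mm (top then 61 mm above the floor, still 3 mm above the housing), 2 N at first, 5 N at the bottom. The ratchet is free when the pad is over 4 mm down and catches again when it is let go.
- thumb_rest (a point): Middle of the front face (looking to cart +y) of the upright black thumb rest at the rear end of the housing, 54 mm behind the jaw's face, 42 mm wide, 8 mm thick, its top 80 mm above the floor (this point: 72 mm). A fingertip that holds the pad down can push the stop back against it.
- release (a joint): How far the release pad is down, m: 0 up, 0.008 fully down; between 0 and 0.0035 when let go, with the pawl resting on a tooth.
- pill_box_center (a point): Middle of the grey plastic pill box, half-way up: 50 mm deep (its x), 56 mm wide (its y), 36 mm high, about 90 g, lid closed, a flush white press-button catch on its -x face. It starts loose in front of the row and goes in square to the bar, its -x face (catch) still towards the robot.
- jar_center (a point): Middle of the low glass jar with a flat wooden lid, 62 mm diameter, 60 mm high, about 0.22 kg. It stands in the row against the fixed jaw, next to the bar, and stays there.
- dish_center (a point): Middle of the brown ceramic dish, 80 mm diameter, 26 mm high; leave alone.
- nail_brush_center (a point): Middle of the wooden nail brush, 86 by 38 by 32 mm; leave alone. (Brush and dish may change places.)
- comb_center (a point): Middle of the flat bamboo comb, 150 by 36 by 8 mm; leave alone.
- tumbler_center (a point): Middle of the blue tumbler, 64 mm diameter, 75 mm high; leave alone.
Things that resemble listed ones, but are neither listed nor needed, are in the scene too. There is more than one size of the part that bears jar_center; the job needs the middle-sized.

How it is judged:
By the outcome, as a careful person would: the job done as asked, in the order asked, and still so for the second after the job is handed in, with the robot touching nothing.
It also fails if it takes over 64 s, if anything falls off the work surface, if the arm or the gripper's body presses on something with over 40 N, if the wrist force passes 120 N, or if a joint passes its speed limit or range.

## Working session

There is one attempt and no reset: what is moved stays moved. The work goes in short steps, Python scripts to look and compute and a shell command to move; the robot and the scene stay as the last step left them, time stands still between calls to the robot, and variables do not carry over. Pictures are saved under pics/ and viewed, at most 10 in all, crops included, and the job is handed in when it is done.

```bash
ls; mkdir -p pics; cat > h.py <<'E'
import numpy as np, cv2
from scipy.spatial.transform import Rotation as R
from cell import r
def ray(s,at):
    d=np.linalg.inv(s["mtx"])@[at[1],at[0],1]
    return R.from_quat(s["orientation"]).apply(d) if len(np.shape(s["orientation"]))==1 else np.array(s["orientation"])@d
def on_z(s,at,z):
    d=ray(s,at); e=np.array(s["eye"]); return e+d*(z-e[2])/d[2]
def px(s,p):
    o=s["orientation"]; M=R.from_quat(o).as_matrix()
    c=M.T@(np.array(p)-s["eye"]); q=np.array(s["mtx"])@c; return q[:2]/q[2]
E
python3 - <<'E'
from h import *
ss={}
for n in ("scene","top"):
    s=r.snapshot(n); ss[n]=s
    cv2.imwrite(f"pics/{n}0.png",s["img"][:,:,::-1]); print(n,np.round(s["eye"],3),np.round(s["orientation"],3))
o=r.get_obs(); print(o["clock"],o["eef_pos"],o["orientation"],o["ft_force"])
H=dict(cart=0,bar_front=.026,fixed_jaw_face=.031,jaw_face=.031,pad_top=.069,thumb_rest=.072,pill_box_center=.018,jar_center=.03,dish_center=.013,nail_brush_center=.016,comb_center=.004,tumbler_center=.0375)
for l,z in H.items():
    for n in ss:
        for d in r.tip_of(n,l)[:3]:
            print(l,n,round(d["score"],2),np.round(d["at"]),np.round(on_z(ss[n],d["at"],z),3))
E
```

```text
pics
scene [ 1.309 -0.215  0.881] [ 0.735  0.543 -0.247 -0.322]
top [0.358 0.026 0.811] [ 0.716 -0.697  0.043 -0.025]
0.1 [ 0.17521059 -0.65136108  0.19349372] [-1.30980944e-01  9.91384591e-01  7.47168480e-04 -1.66016675e-04] [-1.29147867 -0.30601777  0.82924887]
cart scene 0.9 [304. 333.] [0.544 0.015 0.   ]
cart top 0.61 [185. 312.] [0.541 0.018 0.   ]
bar_front scene 0.74 [323. 372.] [0.635 0.062 0.026]
bar_front top 0.59 [129. 285.] [0.639 0.071 0.026]
bar_front top 0.2 [137. 429.] [ 0.633 -0.196  0.026]
fixed_jaw_face scene 0.72 [289. 441.] [0.598 0.221 0.031]
fixed_jaw_face top 0.8 [142. 204.] [0.606 0.217 0.031]
jaw_face scene 0.89 [303. 402.] [0.608 0.134 0.031]
jaw_face scene 0.27 [353. 235.] [ 0.632 -0.197  0.031]
jaw_face top 0.67 [148. 250.] [0.598 0.133 0.031]
pad_top scene 0.19 [294. 440.] [0.639 0.195 0.069]
pad_top top 0.93 [116. 269.] [0.646 0.097 0.069]
pad_top top 0.63 [184. 312.] [0.527 0.019 0.069]
thumb_rest scene 0.65 [308. 380.] [0.642 0.075 0.072]
thumb_rest top 0.66 [116. 280.] [0.645 0.077 0.072]
pill_box_center scene 0.63 [268. 370.] [0.488 0.112 0.018]
pi
[... 262 characters left out ...]
7 0.03 ]
jar_center top 0.78 [210. 318.] [0.488 0.008 0.03 ]
jar_center top 0.68 [141. 221.] [0.611 0.187 0.03 ]
dish_center scene 0.71 [308. 224.] [ 0.502 -0.198  0.013]
dish_center top 0.83 [211. 421.] [ 0.495 -0.185  0.013]
nail_brush_center scene 0.76 [256. 433.] [0.492 0.254 0.016]
nail_brush_center top 0.85 [204. 181.] [0.496 0.257 0.016]
nail_brush_center top 0.6 [144. 204.] [0.608 0.221 0.016]
nail_brush_center top 0.57 [138. 429.] [ 0.635 -0.199  0.016]
comb_center scene 0.97 [296. 269.] [ 0.488 -0.104  0.004]
comb_center top 0.61 [212. 378.] [ 0.493 -0.106  0.004]
tumbler_center scene 0.82 [354. 237.] [ 0.64  -0.194  0.037]
tumbler_center top 0.77 [139. 431.] [ 0.625 -0.196  0.037]
```

```bash
python3 - <<'E'
import cv2
a=cv2.imread("pics/scene0.png")[220:400,180:500]; b=cv2.imread("pics/top0.png")[80:260,130:470]
cv2.imwrite("pics/a.png",cv2.resize(a,None,fx=2.5,fy=2.5,interpolation=2)); cv2.imwrite("pics/b.png",cv2.resize(b,None,fx=2.35,fy=2.35,interpolation=2))
E
```

```text
(no output)
```

View pics/a.png

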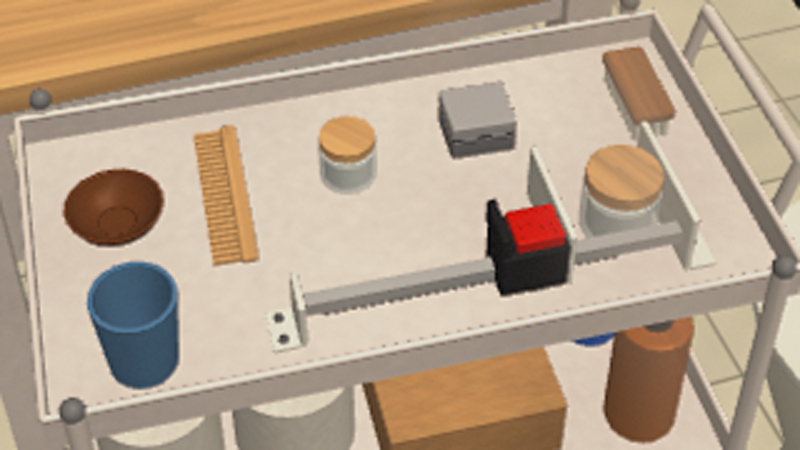

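View pics/b.png

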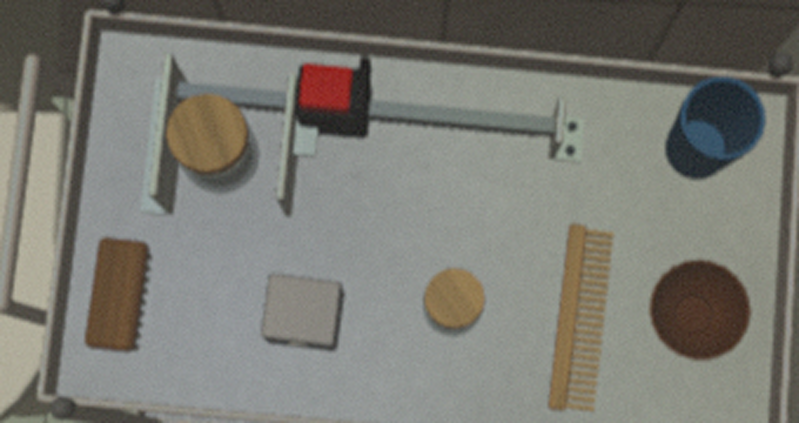

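The scene picture (`a.png`) shows the jar standing in the row against the fixed jaw, with the stop just in front of it. The pill box is at crop (478,118), and there is a small decoy jar at (348,152). The top picture (`b.png`) shows the red pad at crop (326,88), the thumb rest at (365,78), the box at (302,311), and the cart slightly yawed. Next I'll fit the cart pose and overlay it.

```bash
cat >> h.py <<'E'
from scipy.optimize import least_squares
def c2w(P,p):
    c,s=np.cos(P[2]),np.sin(P[2]); return np.array([P[0]+c*p[0]-s*p[1],P[1]+s*p[0]+c*p[1],p[2]])
def pts(o):
    j=.205-o
    return dict(cart=(0,0,0),bar_front=(.09,.058,.026),fixed_jaw_face=(.05,.205,.031),jaw_face=(.05,j,.031),pad_top=(.096,j-.03,.067),thumb_rest=(.096,j-.054,.072))
def boxrect(s):
    d=r.cut_out("top","pill_box_center")[0]; m=d["pixels"].astype(np.uint8)
    return d["score"],m
E
cat > fit.py <<'E'
from h import *
ob=[]
ss={n:r.snapshot(n) for n in("scene","top")}
for n in ss:
    for l in pts(.08):
        for d in r.tip_of(n,l)[:1]: 
            if d["score"]>.4: ob.append((n,l,np.array(d["at"])[::-1]))
f=lambda q:np.concatenate([px(ss[n],c2w(q,pts(q[3])[l]))-a for n,l,a in ob])
q=least_squares(f,[.543,.016,0,.085],loss="soft_l1",x_scale=[.01,.01,.02,.01]).x
print("cart,yaw,open",q.round(4)); 
for (n,l,a),e in zip(ob,f(q).reshape(-1,2)): print(n,l,e.round(1))
np.save("q.npy",q)
j=.205-q[3]
def loop(x0,x1,y0,y1,z): return [(x0,y0,z),(x1,y0,z),(x1,y1,z),(x0,y1,z)]
W=[(loop(-.15,.15,-.28,.28,.028),(0,255,0)),(loop(.09,.102,-.092,.205,.032),(255,255,0)),(loop(.01,.09,j-.006,j,.058),(0,255,255)),(loop(.079,.113,j-.049,j-.011,.067),(255,0,255)),(loop(.004,.114,.205,.209,.058),(0,255,255)),([(.09-.031+.031*np.cos(t),.174+.031*np.sin(t),.06) for t in np.arange(0,6.28,.3)],(255,0,0))]
k=2
s=ss["top"];im=cv2.resize(s["img"][:,:,::-1],None,fx=k,fy=k,interpolation=2)
for L,c in W: cv2.polylines(im,[np.int32([(px(s,c2w(q,p))+.5)*k for p in L])],True,c,1)
sc,m=boxrect(s); h=cv2.findContours(m,0,1)[0]; h=max(h,key=cv2.contourArea)
rc=cv2.minAreaRect(h); B=cv2.boxPoints(rc); cv2.polylines(im,[np.int32(B*k)],True,(0,0,255),1)
w=np.array([on_z(s,b[::-1],.036) for b in B]); e=np.diff(np.vstack([w,w[:1]]),axis=0)
print("box",sc,w.mean(0).round(4),np.linalg.norm(e,axis=1).round(4),"deg",np.degrees(np.arctan2(e[:,1],e[:,0])).round(1))
import sys
cv2.imwrite(sys.argv[1],im[150:540,240:960])
print(r.get_obs()["clock"])
E
python3 fit.py pics/f1.png
```

```text
cart,yaw,open [ 0.5458  0.0178 -0.058   0.0891]
scene cart [0.3 0.9]
scene fixed_jaw_face [0.9 0.2]
scene jaw_face [ 1.1 -1.2]
scene pad_top [-1.3 -1. ]
scene thumb_rest [ 0.5 -0.5]
top cart [-0.3 -1.3]
top bar_front [1.2 1.1]
top fixed_jaw_face [0.2 0.1]
top jaw_face [ 0.9 -0.3]
top pad_top [1.8 2.8]
top thumb_rest [-1.6 -2.5]Traceback (most recent call last):
  File "fit.py", line 19, in <module>
    sc,m=boxrect(s); h=cv2.findContours(m,0,1)[0]; h=max(h,key=cv2.contourArea)
         ~~~~~~~^^^
  File "h.py", line 19, in boxrect
    d=r.cut_out("top","pill_box_center")[0]; m=d["pixels"].astype(np.uint8)
      ~~~~~~~~~~~~~~~~~~~~~~~~~~~~~~~~~~^^^
IndexError: list index out of range
```

```bash
python3 - <<'E'
t=open("fit.py").read()
t=t.replace('sc,m=boxrect(s)','''for _ in range(4):
    try: sc,m=boxrect(s); break
    except IndexError: s=r.snapshot("top")
''').replace('\n; h=cv2','\nh=cv2')
open("fit.py","w").write(t)
E
python3 fit.py pics/f1.png
```

```text
cart,yaw,open [ 0.5458  0.0155 -0.0378  0.0882]
scene cart [-0.7  0. ]
scene bar_front [ 2.3 -1.7]
scene fixed_jaw_face [0.6 2. ]
scene jaw_face [ 0.6 -2.3]
scene pad_top [1.  1.5]
scene thumb_rest [ 0.3 -1.2]
top cart [ 2.8 -2.5]
top bar_front [0.8 1.9]
top fixed_jaw_face [-1.1 -0.3]
top jaw_face [-0.3  0.5]
top pad_top [1.9 1. ]
top thumb_rest [ 1.3 -0.7]
box 0.88 [0.4799 0.113  0.036 ] [0.0533 0.0586 0.0533 0.0582] deg [ -4.6 -95.5 175.   84.5]
2.8
```

View pics/f1.png

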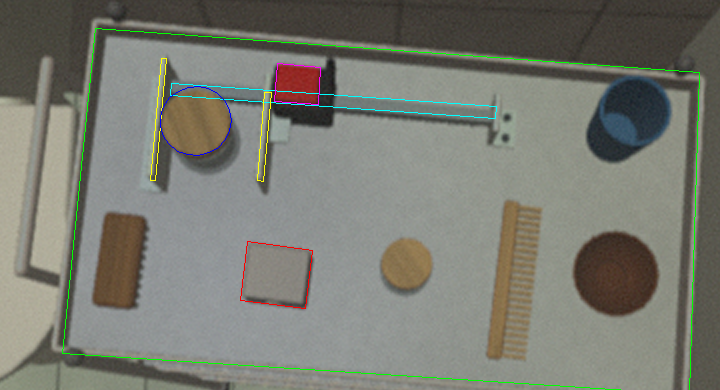

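The overlay sits well: rim, jaws, bar, pad and jar outline all match, and the box outline is at (277,275). Now I shut the fingers, square the tool to the cart and travel to the pad.

```bash
cat > w.py <<'E'
from h import *
q=np.load("q.npy");o=r.get_obs();P=np.array(o["eef_pos"]);c,s=np.cos(q[2]),np.sin(q[2])
d=P[:2]-q[:2]; t=R.from_quat(o["orientation"]).as_matrix()
F=np.array(o["ft_force"])
print("t",round(o["clock"],2),"cart",np.round([1e3*(c*d[0]+s*d[1]),1e3*(-s*d[0]+c*d[1]),1e3*P[2]],1),"yaw err",round(np.arctan2(-t[0,1],t[1,1])-q[2],4),"tilt",t[:2,2].round(3),"F",F.round(1),"w",round(o["gripper_width"],4))
E
python3 -m inch '[{"fingers":0,"roll":0.14},{"roll":0.14},{"roll":0.022},{"dx":-24,"dy":42},{"dx":-24,"dy":42},{"dx":-24,"dy":42},{"dx":-24,"dy":42},{"dx":-24,"dy":42},{"dx":-24,"dy":42},{"dx":-24,"dy":42},{"dx":-24,"dy":42},{"dx":-24,"dy":42}]'; python3 w.py
```

```text
t 2.8 cart [-345.  -680.8  194.4] yaw err 0.3007 tilt [0. 0.] F [ 0.9  0.5 -0.3] w 0.0877invalid input at $[0]: expected keys fingers, dx, dy, dz, roll
```

All keys are required in every row.

```bash
python3 -m inch '[{"fingers":0,"dx":0,"dy":0,"dz":0,"roll":0.14},{"fingers":0,"dx":0,"dy":0,"dz":0,"roll":0.14},{"fingers":0,"dx":0,"dy":0,"dz":0,"roll":0.021},{"fingers":0,"dx":-24,"dy":42,"dz":0,"roll":0},{"fingers":0,"dx":-24,"dy":42,"dz":0,"roll":0},{"fingers":0,"dx":-24,"dy":42,"dz":0,"roll":0},{"fingers":0,"dx":-24,"dy":42,"dz":0,"roll":0},{"fingers":0,"dx":-24,"dy":42,"dz":0,"roll":0},{"fingers":0,"dx":-24,"dy":42,"dz":0,"roll":0},{"fingers":0,"dx":-24,"dy":42,"dz":0,"roll":0},{"fingers":0,"dx":-24,"dy":42,"dz":0,"roll":0},{"fingers":0,"dx":-24,"dy":42,"dz":0,"roll":0}]'; python3 w.py
```

```text
clock: 4.0
eef_pos: [0.4064, -0.2806, 0.1949]
orientation: [0.017, 1.0, -0.0, 0.001]
ft_force: [1.3, -0.1, -0.6]
gripper_width: 0.0011
grasp_force: 0.0
t 4.0 cart [-128.1 -301.1  194.9] yaw err 0.0033 tilt [ 0.001 -0.   ] F [ 1.3 -0.1 -0.6] w 0.0011
```

```bash
python3 -m inch '[{"fingers":0,"dx":-25,"dy":43,"dz":0,"roll":0},{"fingers":0,"dx":-25,"dy":43,"dz":0,"roll":0},{"fingers":0,"dx":-25,"dy":43,"dz":0,"roll":0},{"fingers":0,"dx":-25,"dy":43,"dz":0,"roll":0},{"fingers":0,"dx":-25,"dy":43,"dz":0,"roll":0},{"fingers":0,"dx":-25,"dy":43,"dz":0,"roll":0},{"fingers":0,"dx":-25,"dy":43,"dz":0,"roll":0},{"fingers":0,"dx":-25,"dy":43,"dz":0,"roll":0},{"fingers":0,"dx":-24,"dy":43,"dz":30,"roll":0.003},{"fingers":0,"dx":0,"dy":0,"dz":40,"roll":0},{"fingers":0,"dx":0,"dy":0,"dz":20,"roll":0},{"fingers":0,"dx":0,"dy":0,"dz":0,"roll":0}]'; python3 w.py; python3 - <<'E'
from h import *
a=r.snapshot("scene")["img"][230:380,280:480];b=r.snapshot("top")["img"][60:210,180:380]
cv2.imwrite("pics/g.png",np.hstack([cv2.resize(x[:,:,::-1],(400,300),interpolation=2) for x in(a,b)]))
E
```

```text
clock: 5.2
eef_pos: [0.6386, 0.09, 0.1045]
orientation: [0.019, 1.0, -0.001, -0.003]
ft_force: [0.6, -0.4, -0.2]
gripper_width: 0.0005
grasp_force: 0.0
t 5.2 cart [ 89.9  77.9 104.5] yaw err -0.0002 tilt [-0.006 -0.002] F [ 0.6 -0.4 -0.2] w 0.0005
```

View pics/g.png

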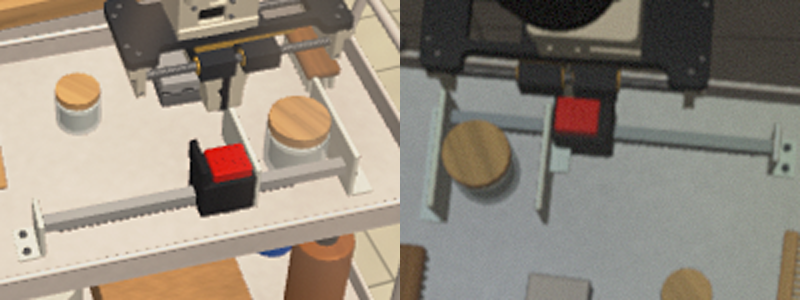

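The tip hovers above the pad, at about (228,100) in the left crop, with the pad at (230,160). The readings still lag a little, so I let it settle and approach.

```bash
python3 w.py; python3 -m inch '[{"fingers":0,"dx":0,"dy":0,"dz":15,"roll":0},{"fingers":0,"dx":0,"dy":0,"dz":0,"roll":0},{"fingers":0,"dx":0,"dy":0,"dz":0,"roll":0}]'; python3 w.py
```

```text
t 5.3 cart [ 92.5  78.2 109. ] yaw err -0.0013 tilt [ 0.    -0.001] F [1.1 0.2 1. ] w 0.0005
clock: 5.6
eef_pos: [0.6416, 0.0901, 0.0951]
orientation: [0.02, 1.0, 0.0, 0.001]
ft_force: [0.5, 0.6, -0.0]
gripper_width: 0.0003
grasp_force: 0.0
t 5.6 cart [92.8 78.2 95.1] yaw err -0.0029 tilt [0.002 0.   ] F [ 0.5  0.6 -0. ] w 0.0003
```

```bash
python3 -m inch '[{"fingers":0,"dx":-3,"dy":9,"dz":0,"roll":0},{"fingers":0,"dx":0,"dy":0,"dz":18,"roll":0},{"fingers":0,"dx":0,"dy":0,"dz":6,"roll":0},{"fingers":0,"dx":0,"dy":0,"dz":3,"roll":0},{"fingers":0,"dx":0,"dy":0,"dz":0,"roll":0}]'; python3 w.py;  python3 -m inch '[{"fingers":0,"dx":0,"dy":0,"dz":3,"roll":0},{"fingers":0,"dx":0,"dy":0,"dz":2,"roll":0},{"fingers":0,"dx":0,"dy":0,"dz":0,"roll":0}]'; python3 w.py
```

```text
clock: 6.1
eef_pos: [0.6442, 0.0992, 0.0664]
orientation: [0.02, 1.0, -0.0, -0.0]
ft_force: [-0.0, -0.3, 0.1]
gripper_width: 0.0008
grasp_force: 0.0
t 6.1 cart [95.2 87.4 66.4] yaw err -0.0031 tilt [-0. -0.] F [-0.  -0.3  0.1] w 0.0008
clock: 6.4
eef_pos: [0.6441, 0.0991, 0.0612]
orientation: [0.021, 1.0, -0.0, -0.0]
ft_force: [-0.3, 0.7, -0.6]
gripper_width: 0.0005
grasp_force: 0.0
t 6.4 cart [95.  87.2 61.2] yaw err -0.0035 tilt [-0. -0.] F [-0.3  0.7 -0.6] w 0.0005
```

No force at 61 mm, so I look before going further.

```bash
python3 - <<'E'
from h import *
s=r.snapshot("scene");t=r.snapshot("top");o=r.get_obs()
print(px(s,o["eef_pos"]).round(1),px(t,o["eef_pos"]).round(1))
for n,S in(("scene",s),("top",t)):
    for l in("pad_top","thumb_rest","jaw_face"):
        print(n,l,[(round(d["score"],2),np.round(d["at"][::-1],1)) for d in r.tip_of(n,l)[:2]])
a=s["img"][260:360,340:473];b=t["img"][80:180,190:323]
cv2.imwrite("pics/g2.png",np.hstack([cv2.resize(x[:,:,::-1],(399,300),interpolation=2) for x in(a,b)]))
E
```

```text
[392.9 309.6] [268.4 118.2]
scene pad_top [(0.66, array([393.6, 307.5])), (0.38, array([381.3, 308.5]))]
scene thumb_rest [(0.64, array([384.7, 304.8]))]
scene jaw_face [(0.93, array([400.2, 300.8]))]
top pad_top [(0.55, array([266.2, 114.2]))]
top thumb_rest [(0.77, array([282.9, 114.8]))]
top jaw_face [(0.65, array([249.9, 146.4]))]
```

View pics/g2.png

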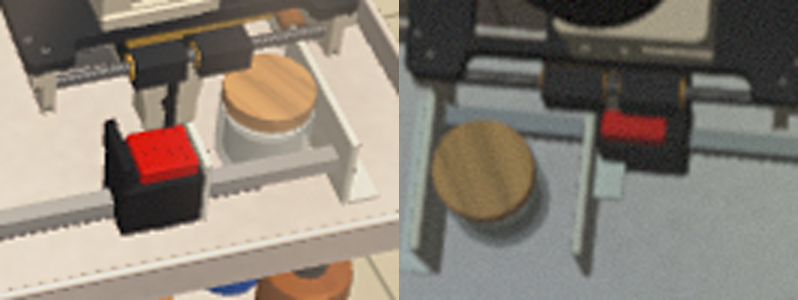

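```bash
python3 - <<'E'
from h import *
s=r.snapshot("scene");t=r.snapshot("top")
def sh(nm,p): print(nm,"scene crop3",((px(s,p)-[340,260])*3).round(),"top crop3",((px(t,p)-[190,80])*3).round()+[399,0])
q=np.load("q.npy");P=np.array(r.get_obs()["eef_pos"])
for h in(0,.01,.02,.03,.066): sh(h,P+[0,0,h])
sh("-x20",P-[.02,0,0]);sh("-x30",P-[.03,0,0])
for h in (.061,.067): sh("pad%.3f"%h,c2w(q,(.096,.205-q[3]-.03,h)))
p=np.array([.6416,.0901,.109]);print("g: scene crop2",((px(s,p)-[280,230])*2).round())
# finger mask: compare against first scene picture
a=cv2.imread("pics/scene0.png").astype(int);b=s["img"][:,:,::-1].astype(int)
d=(abs(a-b).max(2)>60)[285:330,375:415]
for i,row in enumerate(d): print(285+i,"".join(".#"[v] for v in row))
E
```

```text
0 scene crop3 [159. 149.] top crop3 [634. 115.]
0.01 scene crop3 [160. 138.] top crop3 [633. 108.]
0.02 scene crop3 [161. 127.] top crop3 [631. 102.]
0.03 scene crop3 [162. 115.] top crop3 [630.  95.]
0.066 scene crop3 [166.  74.] top crop3 [624.  69.]
-x20 scene crop3 [147. 126.] top crop3 [633. 148.]
-x30 scene crop3 [141. 114.] top crop3 [632. 165.]
pad0.061 scene crop3 [158. 150.] top crop3 [635. 114.]
pad0.067 scene crop3 [159. 144.] top crop3 [634. 110.]
g: scene crop2 [219. 124.]Traceback (most recent call last):
  File "<stdin>", line 12, in <module>
  File "<stdin>", line 12, in <genexpr>
TypeError: string indices must be integers, not 'numpy.bool'
```

The projection shows the visible fingertip about 20 mm above the reported TCP, which fits the missing force. I descend gently, watching the force.

```bash
python3 -m inch '[{"fingers":0,"dx":0,"dy":0,"dz":4,"roll":0},{"fingers":0,"dx":0,"dy":0,"dz":4,"roll":0},{"fingers":0,"dx":0,"dy":0,"dz":0,"roll":0}]'; python3 w.py;  python3 - <<'E'
from h import *
s=r.snapshot("scene")
a=cv2.imread("pics/scene0.png").astype(int);b=s["img"][:,:,::-1].astype(int)
d=(abs(a-b).max(2)>50)[280:325,375:415]
for i,row in enumerate(d): print(280+i,"".join(".#"[int(v)] for v in row))
E
```

```text
clock: 7.2
eef_pos: [0.6436, 0.0989, 0.0524]
orientation: [0.021, 1.0, -0.0, -0.001]
ft_force: [0.0, -0.3, -0.1]
gripper_width: 0.0005
grasp_force: 0.0
t 7.2 cart [94.5 87.1 52.4] yaw err -0.0035 tilt [-0.001 -0.   ] F [ 0.  -0.3 -0.1] w 0.0005
280 ....####################################
281 ...#####################################
282 ...##############.######################
283 ...##############.######################
284 ...##############.######################
285 ########################################
286 ########################################
287 ############################.###########
288 ############################.##########.
289 ####...#####################..####......
290 ........###################.###.........
291 ........#################..####.........
292 .........#######.....#####.####.........
293 .........######..##.#########...........
294 .........####.#.#.#.###..#####..........
295 .........######.#...###..####...........
296 .........####.#.#..####..####...........
297 .........####.#....####...###...........
298 .........#######...####.#.###...........

[... 469 characters left out ...]
.........................
310 ........................................
311 ........................................
312 ........................................
313 ........................................
314 ........................................
315 ........................................
316 ........................................
317 ........................................
318 ........................................
319 ........................................
320 ........................................
321 ........................................
322 ........................................
323 ........................................
324 ........................................
```

```bash
python3 -m inch '[{"fingers":0,"dx":-1,"dy":0,"dz":3,"roll":0},{"fingers":0,"dx":0,"dy":0,"dz":1,"roll":0},{"fingers":0,"dx":0,"dy":0,"dz":0,"roll":0}]'; python3 w.py;  python3 -m inch '[{"fingers":0,"dx":0,"dy":0,"dz":3,"roll":0},{"fingers":0,"dx":0,"dy":0,"dz":0,"roll":0},{"fingers":0,"dx":0,"dy":0,"dz":0,"roll":0}]'; python3 w.py
```

```text
clock: 7.55
eef_pos: [0.6451, 0.099, 0.049]
orientation: [0.021, 1.0, -0.0, -0.0]
ft_force: [1.1, -0.3, 0.1]
gripper_width: 0.0003
grasp_force: 0.0
t 7.55 cart [96.  87.2 49. ] yaw err -0.0034 tilt [-0. -0.] F [ 1.1 -0.3  0.1] w 0.0003
clock: 7.85
eef_pos: [0.6451, 0.099, 0.0462]
orientation: [0.021, 1.0, -0.0, -0.0]
ft_force: [0.1, -0.9, 0.2]
gripper_width: 0.0007
grasp_force: 0.0
t 7.85 cart [96.  87.3 46.2] yaw err -0.0034 tilt [-0. -0.] F [ 0.1 -0.9  0.2] w 0.0007
```

```bash
python3 -m inch '[{"fingers":0,"dx":0,"dy":0,"dz":2,"roll":0},{"fingers":0,"dx":0,"dy":0,"dz":0,"roll":0}]'; python3 w.py;  python3 -m inch '[{"fingers":0,"dx":0,"dy":0,"dz":2,"roll":0},{"fingers":0,"dx":0,"dy":0,"dz":0,"roll":0}]'; python3 w.py; python3 - <<'E'
from h import *
s=r.snapshot("scene");t=r.snapshot("top")
a=s["img"][260:360,340:473];b=t["img"][80:180,190:323]
cv2.imwrite("pics/g3.png",np.hstack([cv2.resize(x[:,:,::-1],(399,300),interpolation=2) for x in(a,b)]))
E
```

```text
clock: 8.05
eef_pos: [0.645, 0.099, 0.0441]
orientation: [0.021, 1.0, -0.0, -0.0]
ft_force: [0.8, 0.1, -0.4]
gripper_width: 0.0003
grasp_force: 0.0
t 8.05 cart [96.  87.2 44.1] yaw err -0.0035 tilt [-0. -0.] F [ 0.8  0.1 -0.4] w 0.0003
clock: 8.25
eef_pos: [0.645, 0.099, 0.0421]
orientation: [0.021, 1.0, -0.0, -0.0]
ft_force: [0.8, 0.0, -0.1]
gripper_width: 0.0005
grasp_force: 0.0
t 8.25 cart [95.9 87.2 42.1] yaw err -0.0034 tilt [-0. -0.] F [ 0.8  0.  -0.1] w 0.0005
```

View pics/g3.png

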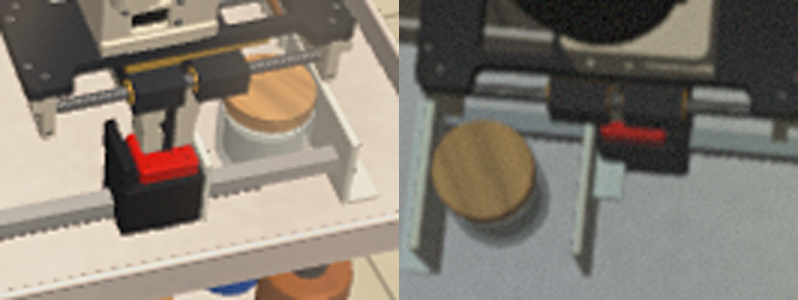

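The tip now visibly overlaps the rear half of the red pad, at (168,152) in the left crop, and is just about to touch. I continue in small steps.

```bash
for i in 1; do python3 -m inch '[{"fingers":0,"dx":0,"dy":0,"dz":2,"roll":0},{"fingers":0,"dx":0,"dy":0,"dz":0,"roll":0}]' >/dev/null; python3 w.py;  python3 -m inch '[{"fingers":0,"dx":0,"dy":0,"dz":2,"roll":0},{"fingers":0,"dx":0,"dy":0,"dz":0,"roll":0}]'>/dev/null; python3 w.py; done
```

```text
t 8.55 cart [95.9 87.2 40. ] yaw err -0.0034 tilt [-0. -0.] F [ 0.1 -0.  -0.4] w 0.0003
t 8.75 cart [95.9 87.2 38. ] yaw err -0.0035 tilt [-0. -0.] F [-0.2 -0.4  0.3] w 0.0004
```

```bash
python3 -m inch '[{"fingers":0,"dx":0,"dy":0,"dz":2,"roll":0},{"fingers":0,"dx":0,"dy":0,"dz":0,"roll":0}]' >/dev/null; python3 w.py;  python3 -m inch '[{"fingers":0,"dx":0,"dy":0,"dz":2,"roll":0},{"fingers":0,"dx":0,"dy":0,"dz":0,"roll":0}]'>/dev/null; python3 w.py; python3 - <<'E'
from h import *
s=r.snapshot("scene"); m=s["img"].astype(int)
red=(m[...,0]>140)&(m[...,1]<70)
for i,row in enumerate(red[298:325,378:412]): print(298+i,"".join(".#"[int(v)] for v in row))
m=r.snapshot("top")["img"].astype(int); red=(m[...,0]>110)&(m[...,1]<60)
for i,row in enumerate(red[105:132,252:290]): print(105+i,"".join(".#"[int(v)] for v in row))
E
```

```text
t 8.95 cart [96.3 87.3 36.3] yaw err -0.0032 tilt [0. 0.] F [-0.6  1.   2.5] w 0.0006
t 9.15 cart [96.3 87.3 34.4] yaw err -0.0033 tilt [0. 0.] F [-0.1 -0.5  1.7] w 0.0002
298 ..................................
299 ..................................
300 ..................................
301 ..................................
302 ..................................
303 ..................................
304 ..................................
305 ..................................
306 ....##............................
307 .....##...........................
308 .....##...........................
309 ......#...........................
310 ......##..........................
311 ......##.................##.......
312 .......##..........########.......
313 .......##......#############......
314 ........##.#################......
315 ........####################......
316 .........###################......
317 .........##################.......
318 .........###############..........
319 .........##########...............
320 ..........####....................
321 ...........................
[... 585 characters left out ...]
............
116 ......................................
117 ......................................
118 ......................................
119 ......................................
120 ......................................
121 ......................................
122 .........####.........................
123 .........####.........................
124 ......########........................
125 .........###############..............
126 ..................#######.............
127 ......................................
128 ......................................
129 ......................................
130 ......................................
131 ......................................
```

Contact at TCP z ≈ 37, so the true tip is about 30 mm above the reported TCP. I press further in small steps.

```bash
python3 -m inch '[{"fingers":0,"dx":0,"dy":0,"dz":1.5,"roll":0},{"fingers":0,"dx":0,"dy":0,"dz":0,"roll":0}]' >/dev/null; python3 w.py;  python3 -m inch '[{"fingers":0,"dx":0,"dy":0,"dz":1.5,"roll":0},{"fingers":0,"dx":0,"dy":0,"dz":0,"roll":0}]'>/dev/null; python3 w.py; python3 -m inch '[{"fingers":0,"dx":0,"dy":0,"dz":1,"roll":0},{"fingers":0,"dx":0,"dy":0,"dz":0,"roll":0}]'>/dev/null; python3 w.py
```

```text
t 9.45 cart [96.3 87.3 32.9] yaw err -0.0033 tilt [0. 0.] F [0.3 0.4 3.7] w 0.0003
t 9.65 cart [96.3 87.3 31.3] yaw err -0.0033 tilt [0. 0.] F [-0.2 -0.6  3.2] w 0.0008
t 9.85 cart [96.3 87.3 30.4] yaw err -0.0033 tilt [0. 0.] F [0.5 0.5 4.2] w 0.0007
```

```bash
python3 -m inch '[{"fingers":0,"dx":0,"dy":-4,"dz":0,"roll":0},{"fingers":0,"dx":0,"dy":-4,"dz":0,"roll":0},{"fingers":0,"dx":0,"dy":-4,"dz":0,"roll":0},{"fingers":0,"dx":0,"dy":0,"dz":0,"roll":0}]' >/dev/null; python3 w.py;  python3 -m inch '[{"fingers":0,"dx":0,"dy":-4,"dz":0,"roll":0},{"fingers":0,"dx":0,"dy":-4,"dz":0,"roll":0},{"fingers":0,"dx":0,"dy":-4,"dz":0,"roll":0},{"fingers":0,"dx":0,"dy":-4,"dz":0,"roll":0},{"fingers":0,"dx":0,"dy":0,"dz":0,"roll":0}]' >/dev/null; python3 w.py; python3 - <<'E'
from h import *
r.snapshot("top");r.snapshot("scene")
q=np.load("q.npy");
for n in("top","scene"):
  s=r.snapshot(n)
  for d in r.tip_of(n,"jaw_face")[:1]:
    w=on_z(s,d["at"],.031)-[q[0],q[1],0]; print(n,d["score"],"jaw y",w[1]*np.cos(q[2])-w[0]*np.sin(q[2]))
E
```

```text
t 10.25 cart [96.  74.5 30.4] yaw err -0.0039 tilt [-0. -0.] F [ 0.1 -0.5  3.6] w 0.0004
t 10.75 cart [95.7 58.4 30.3] yaw err -0.0039 tilt [-0.001 -0.   ] F [-1.3 -0.9  3.9] w 0.0004
top 0.97 jaw y 0.08953311084382375
```

The stop is sliding back freely: jaw y went from 117 to 90, with the pad force steady. I continue.

```bash
python3 -m inch '[{"fingers":0,"dx":0,"dy":-10,"dz":0,"roll":0},{"fingers":0,"dx":0,"dy":-10,"dz":0,"roll":0},{"fingers":0,"dx":0,"dy":-10,"dz":0,"roll":0},{"fingers":0,"dx":0,"dy":-10,"dz":0,"roll":0},{"fingers":0,"dx":0,"dy":-10,"dz":0,"roll":0},{"fingers":0,"dx":0,"dy":0,"dz":0,"roll":0}]' >/dev/null; python3 w.py;  python3 -m inch '[{"fingers":0,"dx":-1,"dy":-10,"dz":0,"roll":0},{"fingers":0,"dx":0,"dy":-10,"dz":0,"roll":0},{"fingers":0,"dx":0,"dy":-10,"dz":0,"roll":0},{"fingers":0,"dx":0,"dy":-10,"dz":0,"roll":0},{"fingers":0,"dx":0,"dy":-10,"dz":0,"roll":0},{"fingers":0,"dx":0,"dy":0,"dz":0,"roll":0}]' >/dev/null; python3 w.py; cat > jaw.py <<'E'
from h import *
q=np.load("q.npy");
for n in("top","scene"):
  s=r.snapshot(n)
  for d in r.tip_of(n,"jaw_face")[:1]:
    w=on_z(s,d["at"],.031)-[q[0],q[1],0]; print(n,round(d["score"],2),"jaw y",w[1]*np.cos(q[2])-w[0]*np.sin(q[2]))
E
python3 jaw.py
```

```text
t 11.65 cart [95.7  7.3 30.4] yaw err -0.0048 tilt [-0.    -0.001] F [-1.5 -1.9  4.2] w 0.0005
t 12.25 cart [ 96.5 -42.5  30.3] yaw err -0.0045 tilt [-0.    -0.001] F [-2.5 -1.8  3.5] w 0.0006
top 0.73 jaw y -0.007901970015021183
scene 0.69 jaw y -0.008439662108725285
```

```bash
python3 -m inch '[{"fingers":0,"dx":0,"dy":-4,"dz":0,"roll":0},{"fingers":0,"dx":0,"dy":-4,"dz":0,"roll":0},{"fingers":0,"dx":0,"dy":-4,"dz":0,"roll":0},{"fingers":0,"dx":0,"dy":0,"dz":0,"roll":0}]' >/dev/null; python3 w.py;  python3 -m inch '[{"fingers":0,"dx":0,"dy":-3,"dz":0,"roll":0},{"fingers":0,"dx":0,"dy":0,"dz":0,"roll":0}]' >/dev/null; python3 w.py;python3 -m inch '[{"fingers":0,"dx":0,"dy":-2,"dz":0,"roll":0},{"fingers":0,"dx":0,"dy":0,"dz":0,"roll":0}]' >/dev/null; python3 w.py; python3 jaw.py
```

```text
t 12.85 cart [ 96.6 -53.1  30.4] yaw err -0.0036 tilt [-0. -0.] F [-2.5 -0.2  3.7] w 0.0005
t 13.05 cart [ 96.7 -56.   30.4] yaw err -0.0035 tilt [-0. -0.] F [-1.2  0.1  3.7] w 0.0004
t 13.25 cart [ 96.6 -57.9  30.3] yaw err -0.0035 tilt [-0. -0.] F [-2.6  1.1  4.1] w 0.0006
top 0.76 jaw y -0.020378966699378328
scene 0.62 jaw y -0.023694719827909806
```

```bash
for k in 1; do python3 -m inch '[{"fingers":0,"dx":0,"dy":-2,"dz":0,"roll":0},{"fingers":0,"dx":0,"dy":0,"dz":0,"roll":0}]' >/dev/null; python3 w.py; python3 -m inch '[{"fingers":0,"dx":0,"dy":-2,"dz":0,"roll":0},{"fingers":0,"dx":0,"dy":0,"dz":0,"roll":0}]' >/dev/null; python3 w.py; python3 -m inch '[{"fingers":0,"dx":0,"dy":-2,"dz":0,"roll":0},{"fingers":0,"dx":0,"dy":0,"dz":0,"roll":0}]' >/dev/null; python3 w.py; done; python3 jaw.py
```

```text
t 13.65 cart [ 96.8 -59.7  30.4] yaw err -0.0034 tilt [0. 0.] F [-1.5  2.3  3.7] w 0.0006
t 13.85 cart [ 97.2 -61.6  30.6] yaw err -0.0033 tilt [0.001 0.   ] F [-0.2  2.6  4.3] w 0.0006
t 14.05 cart [ 97.3 -62.4  30.6] yaw err -0.0034 tilt [0.002 0.002] F [-1.5  7.   4.1] w 0.0005
top 0.73 jaw y -0.021313648879888958
scene 0.96 jaw y -0.02598167246850141
```

At the end stop the force rose to 7 N with the jaw at about −25, so the stop is fully back. I lift off.

```bash
python3 -m inch '[{"fingers":0,"dx":0,"dy":2,"dz":-2,"roll":0},{"fingers":0,"dx":0,"dy":1,"dz":-10,"roll":0},{"fingers":0,"dx":0,"dy":0,"dz":-30,"roll":0},{"fingers":0,"dx":30,"dy":0,"dz":-20,"roll":0},{"fingers":0,"dx":50,"dy":20,"dz":0,"roll":0},{"fingers":0,"dx":50,"dy":20,"dz":0,"roll":0},{"fingers":0,"dx":0,"dy":0,"dz":0,"roll":0},{"fingers":0,"dx":0,"dy":0,"dz":0,"roll":0}]' >/dev/null; python3 w.py; python3 jaw.py; python3 - <<'E'
from h import *
s=r.snapshot("scene");t=r.snapshot("top");P=np.array(r.get_obs()["eef_pos"]);M=R.from_quat(r.get_obs()["orientation"]).as_matrix()
print(t["mtx"])
out=[]
for S,(r0,c0) in((s,(140,200)),(t,(60,130))):
    k=1.6; im=cv2.resize(S["img"][r0:r0+240,c0:c0+250,::-1],None,fx=k,fy=k,interpolation=2)
    for h,c in((0,(0,255,0)),(-.03,(0,255,255)),(-.066,(255,0,255)),(-.096,(255,255,0))):
        hw=(.0095,.021) if h>-.05 else (.039,.0965)
        L=[P+M@[a*hw[0],b*hw[1],h] for a,b in((-1,-1),(1,-1),(1,1),(-1,1))]
        cv2.polylines(im,[np.int32([(px(S,p)-[c0,r0])*k for p in L])],True,c,1)
    out.append(im)
cv2.imwrite("pics/k.png",np.hstack(out))
E
```

```text
t 15.05 cart [-26.7 -23.   93.4] yaw err -0.0019 tilt [0.001 0.   ] F [-0.   0.3 -0.3] w 0.0
scene 0.91 jaw y -0.024506800635058563
[[438.48573504   0.         316.45589348]
 [  0.         438.48573504 240.17384542]
 [  0.           0.           1.        ]]
```

View pics/k.png

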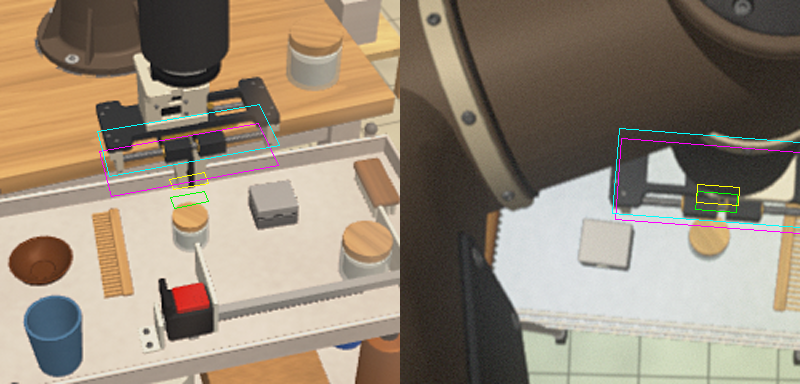

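The overlay confirms it: the tip matches the yellow outline, 30 mm above the reported TCP, and the body sits correspondingly higher, so clearances are fine. The stop is parked fully back. Next I nudge the box about 12 mm in +y from its −y side, so it will enter right beside the jar.

```bash
python3 -m inch '[{"fingers":0,"dx":20,"dy":32,"dz":0,"roll":0},{"fingers":0,"dx":20,"dy":33,"dz":0,"roll":0},{"fingers":0,"dx":0,"dy":0,"dz":35,"roll":0},{"fingers":0,"dx":0,"dy":0,"dz":35,"roll":0},{"fingers":0,"dx":0,"dy":0,"dz":20,"roll":0},{"fingers":0,"dx":0,"dy":0,"dz":0,"roll":0},{"fingers":0,"dx":0,"dy":0,"dz":0,"roll":0}]' >/dev/null; python3 w.py; python3 -m inch '[{"fingers":0,"dx":0,"dy":0,"dz":10,"roll":0},{"fingers":0,"dx":0,"dy":0,"dz":5,"roll":0},{"fingers":0,"dx":0,"dy":0,"dz":0,"roll":0},{"fingers":0,"dx":0,"dy":0,"dz":0,"roll":0}]' >/dev/null; python3 w.py; cat > box.py <<'E'
from h import *
q=np.load("q.npy");c,sn=np.cos(q[2]),np.sin(q[2])
for n in("top","scene"):
  s=r.snapshot(n)
  for d in r.tip_of(n,"pill_box_center")[:1]:
    w=on_z(s,d["at"],.018)-[q[0],q[1],0]; print(n,round(d["score"],2),"box tip",[round(1e3*(c*w[0]+sn*w[1]),1),round(1e3*(c*w[1]-sn*w[0]),1)])
  for d in r.cut_out(n,"pill_box_center")[:1]:
    m=d["pixels"].astype(np.uint8); h=max(cv2.findContours(m,0,1)[0],key=cv2.contourArea); h=cv2.convexHull(h)[:,0]
    def f(p):  # fit box silhouette by IoU-like cost
        C=[c2w(q,(p[0]+np.cos(p[2])*a*.025-np.sin(p[2])*b*.028,p[1]+np.sin(p[2])*a*.025+np.cos(p[2])*b*.028,z)) for a in(-1,1) for b in(-1,1) for z in(0,.036)]
        H=cv2.convexHull(np.float32([px(s,x) for x in C])); 
        return np.array([cv2.pointPolygonTest(H,(float(u),float(v)),True) for u,v in h])
    p=least_squares(f,[w[0],w[1],0],x_scale=[.01,.01,.1],diff_step=1e-2,loss="soft_l1"); print(n,"sil",round(d["score"],2),(p.x*[1e3,1e3,57.3]).round(1),"rms",np.sqrt(np.mean(p.fun**2)).round(2))
E
python3 box.py
```

```text
t 16.05 cart [-65.6  41.7   2.3] yaw err -0.0036 tilt [-0.001 -0.001] F [0.4 0.3 0.5] w 0.0004
t 16.45 cart [-65.7  42.  -12.4] yaw err -0.0034 tilt [0. 0.] F [ 0.5  0.5 -0.4] w 0.0003
top 0.57 box tip [np.float64(-73.3), np.float64(99.6)]
top sil 0.39 [ 92.  -57.9  10.3] rms 13.57
scene 0.6 box tip [np.float64(-63.2), np.float64(95.2)]
scene sil 0.93 [-63.8  96.7   0. ] rms 1.18
```

```bash
python3 -m inch '[{"fingers":0,"dx":0,"dy":5,"dz":0,"roll":0},{"fingers":0,"dx":0,"dy":4,"dz":0,"roll":0},{"fingers":0,"dx":0,"dy":4,"dz":0,"roll":0},{"fingers":0,"dx":0,"dy":4,"dz":0,"roll":0},{"fingers":0,"dx":0,"dy":4,"dz":0,"roll":0},{"fingers":0,"dx":0,"dy":0,"dz":0,"roll":0},{"fingers":0,"dx":0,"dy":0,"dz":0,"roll":0}]' >/dev/null; python3 w.py; python3 box.py
```

```text
t 17.45 cart [-65.9  63.2 -12.7] yaw err -0.003 tilt [-0.  0.] F [ 0.4 -0.6 -1.1] w 0.0
top 0.56 box tip [np.float64(-70.1), np.float64(111.2)]
top sil 0.56 [ -90.1 -190.9    0. ] rms 125.47
scene 0.59 box tip [np.float64(-58.4), np.float64(104.8)]
scene sil 0.6 [-64.4 108.8   0. ] rms 2.37
```

```bash
python3 -m inch '[{"fingers":0,"dx":0,"dy":-8,"dz":0,"roll":0},{"fingers":0,"dx":0,"dy":-2,"dz":-30,"roll":0},{"fingers":0,"dx":0,"dy":0,"dz":-30,"roll":0},{"fingers":0,"dx":23,"dy":28,"dz":0,"roll":0},{"fingers":0,"dx":24,"dy":28,"dz":0,"roll":0},{"fingers":0,"dx":0,"dy":0,"dz":0,"roll":0},{"fingers":0,"dx":0,"dy":0,"dz":0,"roll":0}]' >/dev/null; python3 w.py; python3 -m inch '[{"fingers":0,"dx":0,"dy":0,"dz":30,"roll":0},{"fingers":0,"dx":0,"dy":0,"dz":20,"roll":0},{"fingers":0,"dx":0,"dy":0,"dz":10,"roll":0},{"fingers":0,"dx":0,"dy":0,"dz":0,"roll":0},{"fingers":0,"dx":0,"dy":0,"dz":0,"roll":0}]' >/dev/null; python3 w.py; python3 box.py
```

```text
t 18.45 cart [-112.9  109.3   47.6] yaw err -0.0015 tilt [0. 0.] F [ 0.6  0.2 -0.2] w 0.0003
t 18.95 cart [-112.2  108.8  -12.4] yaw err -0.0039 tilt [-0. -0.] F [-0.5 -0.3  0.4] w 0.0003
top 0.27 box tip [np.float64(92.7), np.float64(-212.1)]
scene 0.93 box tip [np.float64(-63.7), np.float64(103.7)]
scene sil 0.61 [-66.  107.2  -3.2] rms 0.94
```

Now I push +x: first 70 mm, check, then the rest.

```bash
python3 -m inch '[{"fingers":0,"dx":-8,"dy":0,"dz":0,"roll":0},{"fingers":0,"dx":-6,"dy":0,"dz":0,"roll":0},{"fingers":0,"dx":-6,"dy":0,"dz":0,"roll":0},{"fingers":0,"dx":-7,"dy":0,"dz":0,"roll":0},{"fingers":0,"dx":-7,"dy":0,"dz":0,"roll":0},{"fingers":0,"dx":-7,"dy":0,"dz":0,"roll":0},{"fingers":0,"dx":-7,"dy":0,"dz":0,"roll":0},{"fingers":0,"dx":-7,"dy":0,"dz":0,"roll":0},{"fingers":0,"dx":-7,"dy":0,"dz":0,"roll":0},{"fingers":0,"dx":-6,"dy":0,"dz":0,"roll":0},{"fingers":0,"dx":0,"dy":0,"dz":0,"roll":0},{"fingers":0,"dx":0,"dy":0,"dz":0,"roll":0}]' >/dev/null; python3 w.py; python3 box.py
```

```text
t 20.45 cart [-44.6 108.8 -12.7] yaw err -0.0037 tilt [-0. -0.] F [-0.   0.2 -1. ] w 0.0005
scene 0.72 box tip [np.float64(-1.0), np.float64(102.0)]
scene sil 0.89 [-4.600e+00  1.074e+02 -1.000e-01] rms 0.76
```

```bash
python3 -m inch '[{"fingers":0,"dx":-6,"dy":0,"dz":0,"roll":0},{"fingers":0,"dx":-7,"dy":0,"dz":0,"roll":0},{"fingers":0,"dx":-7,"dy":0,"dz":0,"roll":0},{"fingers":0,"dx":-7,"dy":0,"dz":0,"roll":0},{"fingers":0,"dx":-7,"dy":0,"dz":0,"roll":0},{"fingers":0,"dx":-7,"dy":0,"dz":0,"roll":0},{"fingers":0,"dx":-7,"dy":0,"dz":0,"roll":0},{"fingers":0,"dx":-6,"dy":0,"dz":0,"roll":0},{"fingers":0,"dx":-6,"dy":0,"dz":0,"roll":0},{"fingers":0,"dx":0,"dy":0,"dz":0,"roll":0},{"fingers":0,"dx":0,"dy":0,"dz":0,"roll":0}]' >/dev/null; python3 w.py; python3 box.py;  python3 -m inch '[{"fingers":0,"dx":-3,"dy":0,"dz":0,"roll":0},{"fingers":0,"dx":-3,"dy":0,"dz":0,"roll":0},{"fingers":0,"dx":0,"dy":0,"dz":0,"roll":0}]' >/dev/null; python3 w.py
```

```text
t 21.85 cart [ 15.4 108.7 -12.7] yaw err -0.0036 tilt [0. 0.] F [-1.1 -0.2  0.2] w 0.0005
top 0.4 box tip [np.float64(-55.1), np.float64(-125.2)]
scene 0.79 box tip [np.float64(59.9), np.float64(105.7)]
scene sil 0.59 [ 56.1 106.7   0. ] rms 1.92
t 22.45 cart [ 21.9 108.8 -12.6] yaw err -0.0034 tilt [0. 0.] F [-0.   0.2  0.7] w 0.0004
```

```bash
python3 -m inch '[{"fingers":0,"dx":-2,"dy":0,"dz":0,"roll":0},{"fingers":0,"dx":0,"dy":0,"dz":0,"roll":0}]' >/dev/null; python3 w.py; python3 -m inch '[{"fingers":0,"dx":-2,"dy":0,"dz":0,"roll":0},{"fingers":0,"dx":0,"dy":0,"dz":0,"roll":0}]' >/dev/null; python3 w.py; python3 -m inch '[{"fingers":0,"dx":-1.5,"dy":0,"dz":0,"roll":0},{"fingers":0,"dx":0,"dy":0,"dz":0,"roll":0}]' >/dev/null; python3 w.py
```

```text
t 22.65 cart [ 23.6 108.7 -12.7] yaw err -0.0034 tilt [0. 0.] F [-0.  -0.2  0.1] w 0.0004
t 22.85 cart [ 25.6 108.7 -12.7] yaw err -0.0034 tilt [0. 0.] F [-0.2 -0.6  0.1] w 0.0005
t 23.05 cart [ 27.  108.7 -12.7] yaw err -0.0033 tilt [0. 0.] F [-0.7  0.2 -0.4] w 0.0001
```

```bash
python3 -m inch '[{"fingers":0,"dx":-1.5,"dy":0,"dz":0,"roll":0},{"fingers":0,"dx":0,"dy":0,"dz":0,"roll":0}]' >/dev/null; python3 w.py; python3 -m inch '[{"fingers":0,"dx":-1,"dy":0,"dz":0,"roll":0},{"fingers":0,"dx":0,"dy":0,"dz":0,"roll":0}]' >/dev/null; python3 w.py; python3 box.py; python3 - <<'E'
from h import *
b=r.snapshot("scene")["img"][240:380,260:480,::-1]; cv2.imwrite("pics/m.png",cv2.resize(b,None,fx=3,fy=3,interpolation=2))
E
```

```text
t 23.25 cart [ 28.5 108.7 -12.6] yaw err -0.0034 tilt [0. 0.] F [ 0.4 -0.4  0.1] w 0.0005
t 23.45 cart [ 29.5 108.7 -12.7] yaw err -0.0034 tilt [0. 0.] F [-0.5 -0.5  1. ] w 0.0006
scene 0.74 box tip [np.float64(45.0), np.float64(178.4)]
scene sil 0.81 [ 46.6 112.3  -6.7] rms 3.02
```

View pics/m.png

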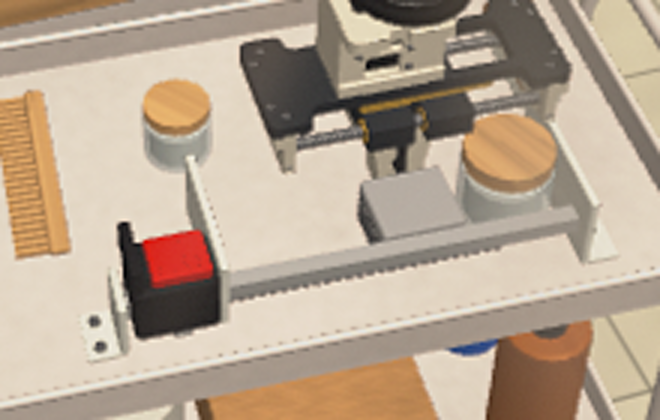

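The box is square and at or nearly at the bar (front top edge around (415,235)), with the jar undisturbed. I creep until the contact force shows.

```bash
python3 -m inch '[{"fingers":0,"dx":-1,"dy":0,"dz":0,"roll":0},{"fingers":0,"dx":0,"dy":0,"dz":0,"roll":0}]' >/dev/null; python3 w.py; python3 -m inch '[{"fingers":0,"dx":-1,"dy":0,"dz":0,"roll":0},{"fingers":0,"dx":0,"dy":0,"dz":0,"roll":0}]' >/dev/null; python3 w.py; python3 -m inch '[{"fingers":0,"dx":-1,"dy":0,"dz":0,"roll":0},{"fingers":0,"dx":0,"dy":0,"dz":0,"roll":0}]' >/dev/null; python3 w.py
```

```text
t 24.0 cart [ 30.  108.6 -12.7] yaw err -0.0035 tilt [-0.001 -0.   ] F [-3.   0.7  2.1] w 0.0003
t 24.2 cart [ 30.  108.4 -12.9] yaw err -0.0037 tilt [-0.002 -0.   ] F [-6.4  2.4  3.2] w 0.0003
t 24.4 cart [ 29.9 108.3 -13. ] yaw err -0.0038 tilt [-0.004 -0.001] F [-9.6  3.4  6. ] w 0.0005
```

The box meets the bar: 9.6 N of reaction with no further travel. I back off, lift, and go round behind the stop.

```bash
python3 -m inch '[{"fingers":0,"dx":5,"dy":0,"dz":0,"roll":0},{"fingers":0,"dx":10,"dy":0,"dz":0,"roll":0},{"fingers":0,"dx":0,"dy":0,"dz":-35,"roll":0},{"fingers":0,"dx":0,"dy":0,"dz":-40,"roll":0},{"fingers":0,"dx":0,"dy":0,"dz":-30,"roll":0},{"fingers":0,"dx":-10,"dy":-40,"dz":0,"roll":0},{"fingers":0,"dx":-15,"dy":-40,"dz":0,"roll":0},{"fingers":0,"dx":-15,"dy":-40,"dz":0,"roll":0},{"fingers":0,"dx":-15,"dy":-40,"dz":0,"roll":0},{"fingers":0,"dx":-15,"dy":-40,"dz":0,"roll":0},{"fingers":0,"dx":-9,"dy":-25,"dz":0,"roll":-0.003},{"fingers":0,"dx":0,"dy":0,"dz":0,"roll":0}]' >/dev/null; python3 -m inch '[{"fingers":0,"dx":0,"dy":0,"dz":0,"roll":0},{"fingers":0,"dx":0,"dy":0,"dz":0,"roll":0}]' >/dev/null; python3 w.py; python3 box.py; python3 jaw.py
```

```text
t 25.8 cart [  95.2 -116.    92.3] yaw err -0.0 tilt [0. 0.] F [-0.4  0.5  0.2] w 0.0002
scene 0.62 box tip [np.float64(70.7), np.float64(102.3)]
scene sil 0.68 [ 39.6 -27.9 -11.2] rms 5.61
scene 0.97 jaw y -0.021377694521164857
```

```bash
python3 -m inch '[{"fingers":0,"dx":0,"dy":0,"dz":30,"roll":0},{"fingers":0,"dx":0,"dy":0,"dz":25,"roll":0},{"fingers":0,"dx":0,"dy":0,"dz":11,"roll":0},{"fingers":0,"dx":0,"dy":0,"dz":0,"roll":0},{"fingers":0,"dx":0,"dy":4,"dz":0,"roll":0},{"fingers":0,"dx":0,"dy":4,"dz":0,"roll":0},{"fingers":0,"dx":0,"dy":0,"dz":0,"roll":0}]' >/dev/null; python3 w.py; python3 -m inch '[{"fingers":0,"dx":0,"dy":4,"dz":0,"roll":0},{"fingers":0,"dx":0,"dy":4,"dz":0,"roll":0},{"fingers":0,"dx":0,"dy":4,"dz":0,"roll":0},{"fingers":0,"dx":0,"dy":4,"dz":0,"roll":0},{"fingers":0,"dx":0,"dy":4,"dz":0,"roll":0},{"fingers":0,"dx":0,"dy":0,"dz":0,"roll":0}]' >/dev/null; python3 w.py; python3 jaw.py
```

```text
t 27.0 cart [  96.5 -107.9   27.7] yaw err 0.0003 tilt [0.002 0.   ] F [-0.3 -0.   0.4] w 0.0007
t 27.6 cart [ 95.6 -87.9  26.4] yaw err -0.0001 tilt [0. 0.] F [-0.4  0.7 -0.4] w 0.0004
top 0.78 jaw y -0.0034623499246500223
scene 0.96 jaw y -0.006670589749158799
```

The stop moves forward with the tip. I continue.

```bash
python3 -m inch '[{"fingers":0,"dx":0,"dy":7,"dz":0,"roll":0},{"fingers":0,"dx":0,"dy":7,"dz":0,"roll":0},{"fingers":0,"dx":0,"dy":7,"dz":0,"roll":0},{"fingers":0,"dx":0,"dy":7,"dz":0,"roll":0},{"fingers":0,"dx":0,"dy":7,"dz":0,"roll":0},{"fingers":0,"dx":0,"dy":7,"dz":0,"roll":0},{"fingers":0,"dx":0,"dy":7,"dz":0,"roll":0},{"fingers":0,"dx":0,"dy":7,"dz":0,"roll":0},{"fingers":0,"dx":0,"dy":7,"dz":0,"roll":0},{"fingers":0,"dx":0,"dy":7,"dz":0,"roll":0},{"fingers":0,"dx":0,"dy":5,"dz":0,"roll":0},{"fingers":0,"dx":0,"dy":0,"dz":0,"roll":0}]' >/dev/null; python3 w.py; python3 jaw.py; python3 -m inch '[{"fingers":0,"dx":0,"dy":3,"dz":0,"roll":0},{"fingers":0,"dx":0,"dy":3,"dz":0,"roll":0},{"fingers":0,"dx":0,"dy":0,"dz":0,"roll":0}]' >/dev/null; python3 w.py; python3 -m inch '[{"fingers":0,"dx":0,"dy":2,"dz":0,"roll":0},{"fingers":0,"dx":0,"dy":2,"dz":0,"roll":0},{"fingers":0,"dx":0,"dy":0,"dz":0,"roll":0}]' >/dev/null; python3 w.py;  python3 jaw.py
```

```text
t 29.0 cart [ 95.7 -12.5  26.5] yaw err 0.0003 tilt [0. 0.] F [ 1.1 -0.7  0.6] w 0.0003
top 0.68 jaw y 0.06555383301065841
scene 0.89 jaw y 0.06689671967395573
t 29.5 cart [95.3 -7.7 26.2] yaw err -0.0005 tilt [-0.001 -0.   ] F [ 0.2 -2.6 -1.1] w 0.0004
t 29.8 cart [95.4 -3.4 26.2] yaw err -0.0004 tilt [-0.  0.] F [-0.4 -1.4 -1.3] w 0.0003
top 0.95 jaw y 0.07298010400275827
scene 0.7 jaw y 0.07487798480438487
```

```bash
python3 -m inch '[{"fingers":0,"dx":0,"dy":2,"dz":0,"roll":0},{"fingers":0,"dx":0,"dy":2,"dz":0,"roll":0},{"fingers":0,"dx":0,"dy":0,"dz":0,"roll":0}]' >/dev/null; python3 w.py; python3 -m inch '[{"fingers":0,"dx":0,"dy":2,"dz":0,"roll":0},{"fingers":0,"dx":0,"dy":0,"dz":0,"roll":0}]' >/dev/null; python3 w.py; python3 -m inch '[{"fingers":0,"dx":0,"dy":2,"dz":0,"roll":0},{"fingers":0,"dx":0,"dy":0,"dz":0,"roll":0}]' >/dev/null; python3 w.py; python3 jaw.py
```

```text
t 30.3 cart [95.5  0.4 26.3] yaw err -0.0003 tilt [-0. -0.] F [ 0.3 -3.5 -1.5] w 0.0007
t 30.5 cart [95.6  2.5 26.3] yaw err -0.0004 tilt [-0.  0.] F [-0.7 -2.4 -1.8] w 0.0004
t 30.7 cart [95.6  4.7 26.3] yaw err -0.0002 tilt [-0.  0.] F [-0.2 -3.1 -1.1] w 0.0003
top 0.7 jaw y 0.08420471643050137
scene 0.84 jaw y 0.07995646139458552
```

```bash
python3 -m inch '[{"fingers":0,"dx":0,"dy":1.5,"dz":0,"roll":0},{"fingers":0,"dx":0,"dy":0,"dz":0,"roll":0}]' >/dev/null; python3 w.py; python3 -m inch '[{"fingers":0,"dx":0,"dy":1.5,"dz":0,"roll":0},{"fingers":0,"dx":0,"dy":0,"dz":0,"roll":0}]' >/dev/null; python3 w.py; python3 -m inch '[{"fingers":0,"dx":0,"dy":1,"dz":0,"roll":0},{"fingers":0,"dx":0,"dy":0,"dz":0,"roll":0}]' >/dev/null; python3 w.py
```

```text
t 31.1 cart [95.6  5.8 26.4] yaw err -0.0003 tilt [-0. -0.] F [ 0.3 -4.  -1.7] w 0.0007
t 31.3 cart [95.7  7.2 26.3] yaw err -0.0004 tilt [-0. -0.] F [ 0.8 -4.3 -1.2] w 0.0002
t 31.5 cart [95.7  8.1 26.3] yaw err -0.0005 tilt [-0. -0.] F [ 0.5 -5.1 -2.1] w 0.0003
```

```bash
python3 -m inch '[{"fingers":0,"dx":0,"dy":1,"dz":0,"roll":0},{"fingers":0,"dx":0,"dy":0,"dz":0,"roll":0}]' >/dev/null; python3 w.py; python3 -m inch '[{"fingers":0,"dx":0,"dy":1,"dz":0,"roll":0},{"fingers":0,"dx":0,"dy":0,"dz":0,"roll":0}]' >/dev/null; python3 w.py; python3 jaw.py; python3 box.py; python3 - <<'E'
from h import *
b=r.snapshot("scene")["img"][240:380,260:480,::-1]; cv2.imwrite("pics/n.png",cv2.resize(b,None,fx=3,fy=3,interpolation=2))
E
```

```text
t 31.7 cart [95.7  8.9 26.4] yaw err -0.0005 tilt [-0.    -0.001] F [ 0.9 -7.6 -1.3] w 0.0005
t 31.9 cart [95.6  9.4 26.3] yaw err -0.0006 tilt [-0.    -0.001] F [ 1.2 -9.1 -2. ] w 0.0004
top 0.67 jaw y 0.08935209566815655
scene 0.74 jaw y 0.08529332090939601
top 0.86 box tip [np.float64(58.6), np.float64(116.1)]
top sil 0.66 [ 66.  114.3  -1.7] rms 1.76
scene 0.88 box tip [np.float64(71.0), np.float64(113.0)]
scene sil 0.68 [ 74.5 114.5   0. ] rms 5.2
```

View pics/n.png

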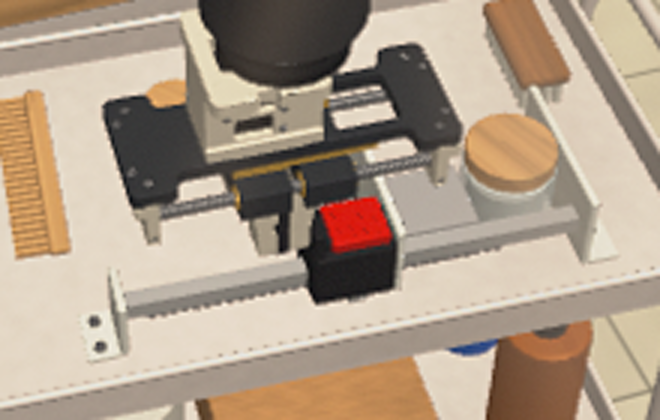

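The stop is forward, the box fills the space between jaw and jar, and the force has climbed to 9 N, so it is snug. I back off and measure whether the stop settles.

```bash
python3 -m inch '[{"fingers":0,"dx":0,"dy":-3,"dz":0,"roll":0},{"fingers":0,"dx":0,"dy":0,"dz":0,"roll":0}]' >/dev/null; python3 w.py; python3 -m inch '[{"fingers":0,"dx":0,"dy":-8,"dz":0,"roll":0},{"fingers":0,"dx":0,"dy":0,"dz":0,"roll":0}]' >/dev/null; python3 w.py; python3 jaw.py;python3 jaw.py
```

```text
t 32.65 cart [96.1  7.9 26.6] yaw err -0.0005 tilt [0.001 0.001] F [ 1.  -0.1  0.1] w 0.0006
t 32.85 cart [95.7 -0.9 26.5] yaw err -0.0005 tilt [0. 0.] F [ 0.4 -0.2  0.4] w 0.0006
top 0.58 jaw y 0.09309689172957078
scene 0.85 jaw y 0.09088522798657667
top 0.8 jaw y 0.08892111731153828
scene 0.96 jaw y 0.08672780349239881
```

```bash
python3 -m inch '[{"fingers":0,"dx":0,"dy":4,"dz":0,"roll":0},{"fingers":0,"dx":0,"dy":0,"dz":0,"roll":0}]' >/dev/null; python3 w.py; python3 -m inch '[{"fingers":0,"dx":0,"dy":2,"dz":0,"roll":0},{"fingers":0,"dx":0,"dy":0,"dz":0,"roll":0}]' >/dev/null; python3 w.py; python3 -m inch '[{"fingers":0,"dx":0,"dy":1.5,"dz":0,"roll":0},{"fingers":0,"dx":0,"dy":0,"dz":0,"roll":0}]' >/dev/null; python3 w.py; python3 -m inch '[{"fingers":0,"dx":0,"dy":1.5,"dz":0,"roll":0},{"fingers":0,"dx":0,"dy":0,"dz":0,"roll":0}]' >/dev/null; python3 w.py
```

```text
t 33.45 cart [95.8  3.9 26.4] yaw err -0.0 tilt [0. 0.] F [-0.4  0.1 -0.5] w 0.0005
t 33.65 cart [95.7  5.7 26.3] yaw err -0.0001 tilt [0. 0.] F [-0.2  0.9 -1.1] w 0.0006
t 33.85 cart [95.6  7.1 26.4] yaw err -0.0003 tilt [0. 0.] F [ 0.2 -0.3  0.3] w 0.0008
t 34.05 cart [95.6  8.3 26.3] yaw err -0.0003 tilt [-0. -0.] F [-0.4 -0.2  0.9] w 0.0002
```

The stop has not settled back: there is no contact until past 8.3 mm. I retreat and do the final check.

```bash
python3 -m inch '[{"fingers":0,"dx":0,"dy":-10,"dz":0,"roll":0},{"fingers":0,"dx":0,"dy":-10,"dz":0,"roll":0},{"fingers":0,"dx":0,"dy":0,"dz":-40,"roll":0},{"fingers":0,"dx":0,"dy":0,"dz":-40,"roll":0},{"fingers":0,"dx":0,"dy":-30,"dz":-20,"roll":0},{"fingers":0,"dx":0,"dy":-40,"dz":0,"roll":0},{"fingers":0,"dx":0,"dy":-40,"dz":0,"roll":0},{"fingers":0,"dx":0,"dy":-40,"dz":0,"roll":0},{"fingers":0,"dx":0,"dy":0,"dz":0,"roll":0},{"fingers":0,"dx":0,"dy":0,"dz":0,"roll":0}]' >/dev/null; python3 w.py; python3 jaw.py; python3 box.py; python3 - <<'E'
from h import *
s=r.snapshot("scene")["img"][240:380,320:480,::-1];t=r.snapshot("top")["img"][90:230,170:330,::-1]; cv2.imwrite("pics/z.png",np.hstack([cv2.resize(x,(400,350),interpolation=2) for x in(s,t)]))
E
```

```text
t 35.05 cart [  95.1 -163.5  126.2] yaw err -0.0032 tilt [-0.  0.] F [-0.5  0.2 -0.5] w 0.0003
scene 0.58 jaw y 0.08574470667938562
scene 0.97 box tip [np.float64(69.9), np.float64(112.1)]
scene sil 0.85 [ 43.  134.7   0. ] rms 4.66
```

View pics/z.png

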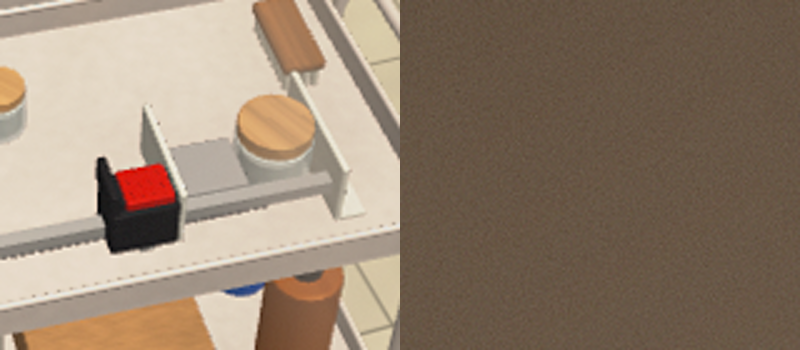

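The scene camera shows the box held between the jaw at (165,170) and the jar at (275,140), against the bar, and the arm is clear. The top view is blocked by the arm. I hand in.

```bash
python3 -c "
from cell import r
print(r.hand_in())"
```

```text
the job is handed in; nothing more can be done
None
```

I pushed the stop fully back with the pad held down, pushed the pill box in against the bar, then brought the stop forward until it held the box snugly against the jar; I handed in at about 35 s, and no verdict was shown.

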